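Unlock the dust filter cassette and hang it up for cleaning

TASK

Turn the black handwheel of the grey filter unit by its crank knob until the red pointer on the rim stands on the green mark at the far side, which frees the orange filter cassette; leave the wheel there. Lift the cassette straight out by its handle, stand it upright on the table and let go, then take it round its body instead and hang it by its handle on the yellow hook of the cleaning stand. Keep the cassette upright all the time so that no dust spills, and do not push the loose tools about.

Things in the scene. Friction and masses are not known exactly. Their poses are not given: they have to be found in the camera images.
- unit: Grey filter unit, fixed. Origin on the table under the wheel's axis; x to its far side (green mark), y to the cassette. Box x -82..98, y -105..215, top z 100 mm, a 64 mm hose stub on its +y side to y 263. A white scale band of radius 83 mm stands 24 mm high on the top round the far and right side of the wheel. The cassette's well: centre x 0, y 135, 59 x 125 mm, floor z 16 mm.
- lock_wheel (a joint): Handwheel angle, rad, anticlockwise from above positive. 0 = pointer on the green mark; starts at -2.2 to -1.0, stops at -2.6 and 0.5. Light friction (3 N at the knob); stays where left. Its notched steel disc (radius 71, underside 108 mm above the table) covers the cassette's lug; the lug can rise through the notch only within about 0.1 rad of the mark, not short of it nor past it.
- wheel_axis (a point): Point on the wheel's vertical axis at the height of its rim, 140 mm above the table. The rim is 103 mm across.
- crank_grip (a point): Middle of the crank knob: an upright black handle 24 mm thick, 147 to 189 mm above the table, this point at 171 mm. It turns freely on its pin, on the wheel's rim 46 mm from the axis, 90 degrees clockwise (from above) of the pointer. Carry it round the axis to turn the wheel. Only its position matters.
- pointer (a point): Lower tip of the red pointer on the wheel's rim, 76 mm from the axis, 125 mm above the table.
- mark (a point): Green mark, 8 mm wide and a little taller than the white scale band it sits on; 83 mm from the wheel's axis at the far side of the unit (its +x). This point is 125 mm above the table.
- cassette: Filter cassette, 0.2 to 0.4 kg: orange frame, pale pleats, box 54 (x) x 120 (y) x 90 mm (z); origin centre of underside. Black D handle on its top: bar along y, 12 mm thick; opening below it 46 wide, 38 high; legs' outer faces at y +-35, bare top beyond. A 22 mm wide lug juts 18 mm from the top of its -y end. In the well: 2.5 mm play, top 6 mm proud, yaw as the unit.
- handle (a point): Middle of the handle's bar, 134 mm above the cassette's underside.
- stand: Cleaning stand, fixed: steel tray (x -69..81, y -90..90 mm) with a 16 mm rim, a 24 mm square post (x 45 to 69 mm, 208 mm high) and a yellow flat hook. Origin on the table under the hook's seat; the hook opens towards -x (roughly to the robot), y runs across it.
- hook_seat (a point): Middle of the hook seat's top face, 200 mm above the table, axes as stand. Strap 30 mm wide, 5 mm thick; seat 27 mm long between the lip at -x (5 mm thick, 13 mm high) and a step at +x, 10 mm up to the arm on the post's top. When hung, the handle bar lies along y in the seat, its centre 6 mm above this point.
- brush: Loose dust brush with black bristles, 265 mm long (its y), 34 mm wide, 58 mm high; leave alone.
- tape: Loose yellow tape measure, 94 mm long (its y), 36 mm wide, 69 mm high; leave alone.
- sander: Loose brown cork sanding block, 122 mm long (its y), 67 mm wide, 32 mm high; leave alone.
There are look-alikes about, which are no part of the job. There is more than one size of the cassette; the job needs the smaller.

How it is judged:
By the outcome, as a careful person would: the job done as asked, in the order asked, and still so for the second after the job is handed in, with the robot touching nothing.
It also fails if it takes over 72 s, if anything falls off the work surface, if the arm or the gripper's body presses on something with over 40 N, if the wrist force passes 120 N, or if a joint passes its speed limit or range.

ROBOT

A 6-joint arm with a two-finger parallel gripper is mounted at the origin on the work surface; the furniture and walls round the work are solid. World frame = base frame: x ahead of the robot, y to its left, z up, the work surface at z = 0. Lengths are in mm, angles in rad, forces in N, time in s.
With the tool pointing down it reaches from about 350 to 775 mm from the base axis. Payload 7.3 kg.
Tool frame: the origin (TCP) lies at the very end of the fingers, on their centre line; the grasp point (between the pads) lies 19 mm behind it; z points along the fingers, y is the line along which they close (so a half turn about z gives the same grasp; the last joint's range is limited). The gripper opens to 92 mm and grips with 3 to 60 N. Pads are 19 mm wide; open, the fingers measure 130 mm over their backs; the gripper's body (75 mm by 190 mm) begins 47 mm behind the grasp point.
Start: joints at [-1.431, 0.342, 1.524, -0, 1.275, -0.146], TCP at [148.033, -503.717, 226.741] pointing down, gripper open.
Joint ranges: [-2.53, 2.53], [-0.77, 2.02], [0.04, 2.7], [-1, 4.14], [0.28, 2.66], [-3.11, 3.11]. Speed limits (rad/s): [2.57, 2.57, 3.14, 3.14, 3.14, 3.14].

INTERFACE

Orientations are given as [roll, pitch, yaw] about the fixed x, y, z axes, in that order (R = Rz(yaw) Ry(pitch) Rx(roll)).
In Python, from plant import bot gives the robot as it stands.
- The arm moves only by the tool jog_arm, never from a script. Its argument "targets" is a list of rows, each an object with "xyz": the shift along the tool's x, y, z as a fraction of full scale, a list of three; "spin": the turn about the tool's z as a fraction of full scale. In form: [{"xyz": [x, y, z], "spin": spin}, ...]. A call has exactly 10 rows; each row shifts and turns the commanded pose from where the row before left it, along the tool's axes as they then stand; what a row does not reach is not made up. Full scale, the value 1, is 80 mm for a shift and 0.1 rad for a turn. A row lasts 1/8 s, in which the tool goes at most 62.5 mm and 10.7 degrees, less where a joint would pass 70% of its speed; a pose out of reach is approached as far as the arm can. A call with a number of a shift or a turn outside -1 to 1 is refused whole. A call with a gripper value outside its range is refused whole. "gripper" is the opening in per cent of the stroke, from 0 (shut) to 100 (fully open), set as the call begins (left out, the last holds). The fingers move at their own pace and stop on an object; the grip force is fixed at half the most. Time passes only in rows, so rows that do not move let the fingers close, or fill a call up. It gives the time, the measured TCP pose, the force, the opening and the grip force at its end, in the units of the state.
- bot.get_obs(): the state, without advancing time (a new reading comes with each control period).
- bot.capture(name): name is "scene" or "top"; returns the picture (400x640x3 uint8, blue, green, red); there is no depth.
- bot.get_calibration(name): a dict with "vfov" (degrees; the focal length in pixels is half the picture's height over the tangent of half this angle, whatever the lens; pixels are square), "cx", "cy" (the principal point, pixels), "eye" and "rotation" of the camera in the world. Camera axes: x right, y down, z forward; pixel columns grow to the right and rows downward; lengths in mm; the calibration is good to about 2 mm. A picture is of the moment at which its call begins. get_calibration takes no time and is no camera call.
- bot.close_job(): hands the job in; it is judged then, once.
The state is a dict: "time": time; "joint_positions": joint angles; "dq": joint speeds; "tau": joint torques, N m; "tool_pos": TCP position; "tcp_rot": TCP orientation; "contact_force": force on the tool from outside, world axes, zero at the start; "moment": the same for the moment, N m; "grip_width": finger opening in mm; "finger_force": force on a finger pad.
Only numpy, scipy, OpenCV 4.12 (cv2) and the standard library are available. Lean on these libraries where they do the work, as an engineer would, in place of code of your own. Each camera call takes 0.05 s, during which the arm holds its last target. There are 200 camera calls.

## Working session

There is one attempt and no reset: what is moved stays moved. The work goes in short steps, Python scripts to look and compute and a tool call to move; the robot and the scene stay as the last step left them, time stands still between calls to the robot, and variables do not carry over. Pictures are saved under pics/ and viewed, at most 10 in all, crops included, and the job is handed in when it is done.

Besides the shell and the picture viewer there is one more tool, called by a JSON object that holds its "name" and its "arguments", one argument or row to a line. jog_arm: Moves the arm, as the interface text tells. Shift numbers are shares of 80 mm and turn numbers shares of 0.1 rad, none past 1 either way. Its arguments: {"type":"object","properties":{"targets":{"type":"array","items":{"type":"object","properties":{"xyz":{"type":"array","items":{"type":"number"}},"spin":{"type":"number"}}}},"gripper":{"type":"number"}},"required":["targets"]}

```bash
ls; mkdir -p pics; python3 - <<'E'
from plant import bot
import cv2
print(bot.get_obs())
for n in("scene","top"):
    print(n,bot.get_calibration(n)); cv2.imwrite(f"pics/{n}0.png",bot.capture(n))
E
```

```text
pics
{'time': 0.0, 'joint_positions': array([-1.43100231e+00,  3.42690884e-01,  1.52505851e+00,  2.32462456e-07,
        1.27541036e+00, -1.46007350e-01]), 'dq': array([ 1.22835431e-03,  3.39494028e-05, -5.98901065e-04,  5.85708131e-04,
       -1.42080230e-03, -5.71953145e-04]), 'tau': array([-7.31832642e-04, -4.31250715e+01, -2.44217044e+01,  7.17785186e-02,
        5.59201394e-02, -8.23581058e-05]), 'tool_pos': array([ 147.96841278, -503.26753933,  226.04701801]), 'tcp_rot': array([-3.14004225e+00, -2.28216927e-04,  2.85801123e-01]), 'contact_force': array([-0.16465871,  0.41021749,  0.12042778]), 'moment': array([-0.04695105, -0.01336728,  0.00755371]), 'finger_force': 0.0, 'grip_width': 91.93193519198299}
scene {'vfov': 45.31772907231345, 'cx': 319.7725834881083, 'cy': 198.11607522652838, 'eye': array([-344.67790691, -626.75055309, 1312.58030827]), 'rotation': array([-2.42727477,  0.0043744 , -0.96035005])}
top {'vfov': 53.78245867908574, 'cx': 325.8962225365925, 'cy': 204.01280180284886, 'eye': array([ 219.83576254,  -28.69186984, 1433.8039653 ]), 'rotation': array([-2.9404655 ,  0.00364039, -1.60750599])}
```

View pics/scene0.png

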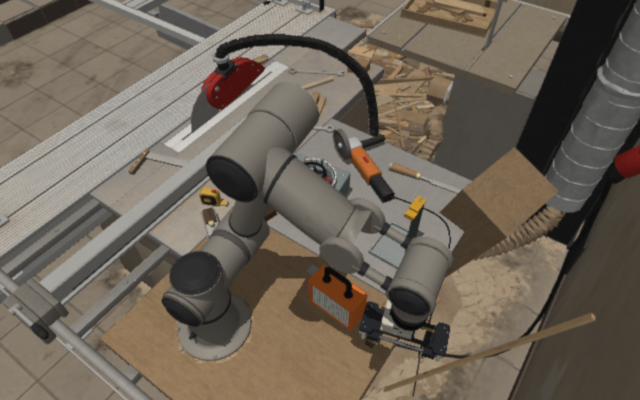

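View pics/top0.png

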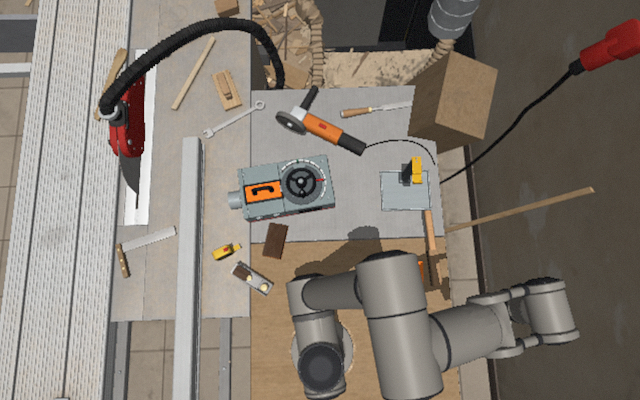

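The top view shows the grey unit at about (285,185) with its orange cassette handle at (262,190) and its wheel at (303,182). The stand and yellow hook are at (405,190)/(413,172). A loose larger cassette stands at (338,298) in the scene view and near (425,270) in top, partly hidden by the arm. Other possible confusions are the orange grinder (320,128), the yellow tape (225,252) and the sander (275,240).

```bash
cat > h.py <<'E'
import numpy as np, cv2
from scipy.spatial.transform import Rotation as R
from plant import bot
def cam(n):
    c=bot.get_calibration(n); f=200/np.tan(np.radians(c["vfov"]/2))
    return c,f,R.from_euler("xyz",c["rotation"]).as_matrix()
def ray(n,u,v):
    c,f,M=cam(n); d=M@np.array([(u-c["cx"])/f,(v-c["cy"])/f,1]); return np.array(c["eye"]),d
def at(n,u,v,z):
    e,d=ray(n,u,v); return e+d*(z-e[2])/d[2]
def pix(n,p):
    c,f,M=cam(n); q=M.T@(np.array(p,float)-c["eye"]); return q[0]/q[2]*f+c["cx"],q[1]/q[2]*f+c["cy"]
def blobs(im,lo,hi,box,amin=3):
    x0,y0,x1,y1=box; m=cv2.inRange(cv2.cvtColor(im,cv2.COLOR_BGR2HSV),lo,hi)[y0:y1,x0:x1]
    n,l,s,c=cv2.connectedComponentsWithStats(m)
    return [(c[i]+[x0,y0],s[i,4],s[i,:4]+[x0,y0,0,0]) for i in range(1,n) if s[i,4]>=amin]
def move(p,yaw=None):
    """tool-frame shift (units of 80mm) and spin (units .1 rad) to world p/yaw, from measured pose"""
    o=bot.get_obs(); M=R.from_euler("xyz",o["tcp_rot"]).as_matrix()
    s=M.T@(np.array(p,float)-o["tool_pos"])/80
    return np.round(s,3),None if yaw is None else round(-(yaw-o["tcp_rot"][2])/.1,2),np.round(o["tool_pos"],1)
E
python3 - <<'E'
from h import *
im=cv2.imread("pics/top0.png")
a=cv2.resize(im[145:225,225:345],None,fx=6.6,fy=6.6,interpolation=cv2.INTER_CUBIC)
cv2.imwrite("pics/c1.png",a)
B=(225,145,345,225); S=(370,140,450,220)
for nm,lo,hi,b in[("green",(45,80,50),(85,255,255),B),("red",(0,150,80),(5,255,255),B),("orange",(6,150,120),(20,255,255),B),("yellow",(20,150,100),(32,255,255),S)]:
    for c,A,bb in blobs(im,lo,hi,b): print(nm,c.round(1),A,bb)
print(at("top",325.9,204,0), at("top",303,182,140))
E
```

```text
green [297. 161.] 3 [297 160   1   3]
red [319.1 179.5] 12 [316 179   7   2]
orange [262.8 191.7] 455 [245 181  37  21]
yellow [416.2 170. ] 225 [412 157  10  27]
[512.20960846 -34.22051756   0.        ] [562.57294186  41.04696253 140.        ]
```

View pics/c1.png

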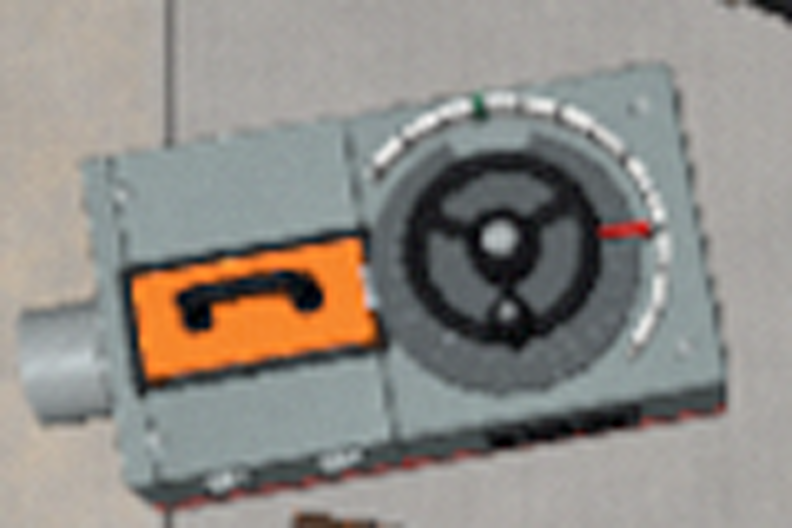

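Crop: rim centre ≈(301.2,182.4), pointer tip ≈(323.8,179.7), green mark ≈(297.7,160.6), knob top ≈(302.3,191.2), and the cassette in its well with its orange frame centred ≈(262.8,191.7). The loose cassette is the bigger decoy.

```bash
python3 - <<'E'
from h import *
im=cv2.imread("pics/top0.png")
m=cv2.inRange(cv2.cvtColor(im,cv2.COLOR_BGR2HSV),(6,150,120),(20,255,255)); k=np.zeros_like(m);k[170:212,240:286]=255;m&=k
m=cv2.morphologyEx(m,cv2.MORPH_CLOSE,np.ones((9,9)))
(c,s,a)=cv2.minAreaRect(cv2.findNonZero(m)); box=cv2.boxPoints((c,s,a)); print("rect",c,s,a)
W=[at("top",*p,106)[:2] for p in box]; print(np.round(W,1))
for i in range(4):
    d=W[(i+1)%4]-W[i]; print(np.linalg.norm(d).round(1),np.arctan2(d[1],d[0]).round(3))
cas=at("top",*c,106)[:2]; ax=at("top",301.2,182.4,140)[:2]; mk=at("top",297.6,160.9,128)[:2]; pt=at("top",323.8,179.7,128)[:2]; kn=at("top",302.3,191.2,189)[:2]
for n,p in dict(cas=cas,mark=mk,ptr=pt,knob=kn).items():
    d=p-ax; print(n,p.round(1),np.linalg.norm(d).round(1),np.arctan2(d[1],d[0]).round(3))
print("axis",ax)
a=im[145:225,370:450]; cv2.imwrite("pics/c2.png",cv2.resize(a,None,fx=7,fy=7,interpolation=cv2.INTER_CUBIC))
E
```

```text
rect (262.7837829589844, 191.2027130126953) (15.782302856445312, 35.34578323364258) 80.53767395019531
[[563.8 247.7]
 [580.1 126.5]
 [524.2 118.3]
 [508.2 238.6]]
122.3 -1.437
56.5 -2.995
121.3 1.703
56.3 0.164
cas [543.9 182.8] 136.8 1.699
mark [641.7  58.5] 81.1 0.14
ptr [571.2 -29.7] 77.5 -1.444
knob [518.9  41.4] 42.9 -3.008
axis [561.40437839  47.17540395]
```

View pics/c2.png

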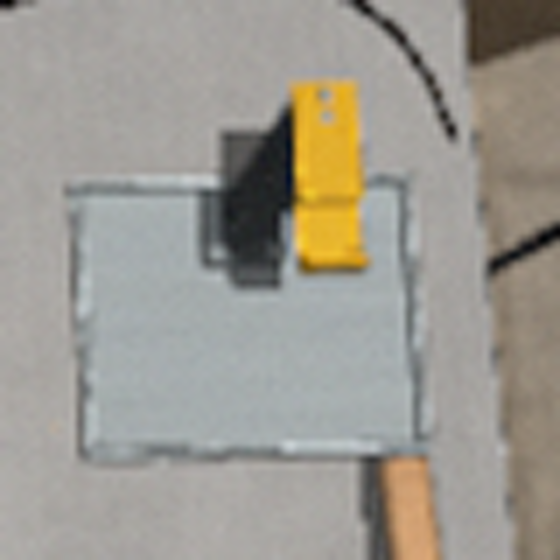

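Stand crop (7x, offset 370,145): tray corners (68,190), (408,180), (428,452), (85,458). The strap runs from (325,83) at the post to the lip at ~(333,265), with the step edge at ~(330,200).

```bash
python3 - <<'E'
from h import *
P=lambda x,y,z: at("top",370+(x+.5)/7-.5,145+(y+.5)/7-.5,z)[:2]
T=[P(*q,16) for q in[(68,190),(408,182),(428,450),(85,458)]]   # far-left, far-right, near-right, near-left
print(np.round(T,1))
for i in range(4):
    d=T[(i+1)%4]-T[i]; print(np.linalg.norm(d).round(1),np.arctan2(d[1],d[0]).round(3))
c=np.mean(T,0); print("tray centre",c)
for n,q in dict(farL=(291,84,210),farR=(354,82,210),stepL=(297,203,210),stepR=(361,197,210),lipL=(302,266,213),lipR=(368,262,213)).items(): print(n,P(*q).round(1))
E
```

```text
[[ 624.3 -237.6]
 [ 621.9 -418.9]
 [ 476.5 -416.5]
 [ 478.9 -237.2]]
181.2 -1.584
145.4 3.125
179.2 1.557
145.4 -0.003
tray centre [ 550.3979877  -327.55061214]
farL [ 616.  -315.5]
farR [ 615.8 -344.7]
stepL [ 558.8 -313.7]
stepR [ 560.5 -343.3]
lipL [ 528.2 -312.9]
lipR [ 528.9 -343.1]
```

```bash
python3 - <<'E'
from h import *
print("decoy top/bottom",at("scene",335,278,140),at("scene",338,315,0), "place spot px",pix("top",(530,-150,0)),pix("scene",(530,-150,0)))
print(move((516.5,41.3,245),0.13))
E
```

```text
decoy top/bottom [ 264.87096391 -246.65036883  140.        ] [ 236.33689454 -279.84560494    0.        ] place spot px (np.float64(356.82154406549023), np.float64(198.17648065966875)) (np.float64(353.804286528078), np.float64(230.7102219112271))
(array([ 6.339, -5.234, -0.228]), np.float64(1.56), array([ 148. , -503.3,  226.1]))
```

{"name": "jog_arm", "arguments": {
  "targets": [
    {"xyz": [0,0,-0.5],"spin": 0},
    {"xyz": [0.3,-0.25,-0.2],"spin": 0},
    {"xyz": [0.5,-0.41,0],"spin": 0},
    {"xyz": [0.5,-0.41,0],"spin": 0},
    {"xyz": [0.5,-0.41,0],"spin": 0},
    {"xyz": [0.5,-0.41,0],"spin": 0},
    {"xyz": [0.5,-0.41,0],"spin": 0},
    {"xyz": [0.5,-0.41,0],"spin": 0},
    {"xyz": [0.5,-0.41,0],"spin": 0},
    {"xyz": [0.5,-0.41,0],"spin": 0}
  ],
  "gripper": 60
}}

```text
time: 1.35
tool_pos: [399.0, -134.2, 282.6]
tcp_rot: [3.142, 0.0, 0.286]
contact_force: [0.0, -0.4, -0.2]
grip_width: 54.8
finger_force: 0.0
```

```bash
python3 - <<'E'
from h import *
print(move((516.5,41.3,230),0.13),bot.get_obs()["tcp_rot"],bot.get_obs()["time"])
E
```

```text
(array([ 2.027, -1.691,  0.657]), np.float64(1.56), array([ 399. , -134.2,  282.6])) [3.14154099e+00 1.89633054e-04 2.85751418e-01] 1.35
```

{"name": "jog_arm", "arguments": {
  "targets": [
    {"xyz": [0.5,-0.42,0],"spin": 0},
    {"xyz": [0.5,-0.42,0],"spin": 0},
    {"xyz": [0.5,-0.42,0],"spin": 0},
    {"xyz": [0.4,-0.33,0.1],"spin": 0},
    {"xyz": [0.1,-0.08,0.2],"spin": 0},
    {"xyz": [0,0,0.2],"spin": 0.8},
    {"xyz": [0,0,0.15],"spin": 0.76},
    {"xyz": [0,0,0],"spin": 0},
    {"xyz": [0,0,0],"spin": 0},
    {"xyz": [0,0,0],"spin": 0}
  ]
}}

```text
time: 2.6
tool_pos: [514.5, 37.2, 231.2]
tcp_rot: [3.141, -0.001, 0.13]
contact_force: [-0.2, 0.3, -0.7]
grip_width: 55.1
finger_force: 0.0
```

```bash
python3 - <<'E'
from h import *
im=bot.capture("scene"); cv2.imwrite("pics/scene1.png",im)
print(move((516.5,41.3,155),0.13),bot.get_obs()["tcp_rot"],bot.get_obs()["time"])
print(pix("scene",(516.5,41.3,189)),pix("scene",(546,-328,200)),pix("scene",(561,47,140)))
cv2.imwrite("pics/c3.png",cv2.resize(im[110:290,240:480],None,fx=3.3,fy=3.3,interpolation=cv2.INTER_CUBIC))
E
```

```text
(array([ 0.031, -0.047,  0.953]), np.float64(0.0), array([514.5,  37.3, 231.2])) [ 3.14123100e+00 -9.60307688e-04  1.30174639e-01] 2.65
(np.float64(304.7997927907977), np.float64(171.66060750871483)) (np.float64(410.44144575990094), np.float64(213.959813733033)) (np.float64(311.58594058848826), np.float64(173.28188556529358))
```

View pics/c3.png

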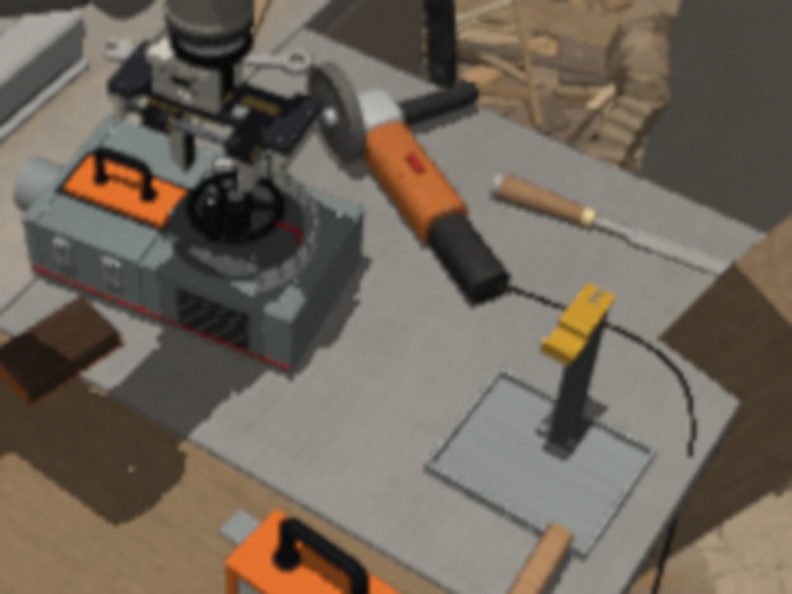

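Scene crop: the cassette in the unit at crop (125,185), the loose larger one at (300,560) as decoy, hook lip at ≈(558,345), which matches the prediction. The gripper is over the knob at (235,180). Descending on the knob.

{"name": "jog_arm", "arguments": {
  "targets": [
    {"xyz": [0.03,-0.05,0.2],"spin": 0},
    {"xyz": [0,0,0.25],"spin": 0},
    {"xyz": [0,0,0.25],"spin": 0},
    {"xyz": [0,0,0.2],"spin": 0},
    {"xyz": [0,0,0.06],"spin": 0},
    {"xyz": [0,0,0],"spin": 0},
    {"xyz": [0,0,0],"spin": 0},
    {"xyz": [0,0,0],"spin": 0},
    {"xyz": [0,0,0],"spin": 0},
    {"xyz": [0,0,0],"spin": 0}
  ]
}}

```text
time: 3.9
tool_pos: [516.2, 41.8, 154.0]
tcp_rot: [3.141, -0.0, 0.13]
contact_force: [0.6, 0.5, -0.0]
grip_width: 55.2
finger_force: 0.0
```

{"name": "jog_arm", "arguments": {
  "targets": [
    {"xyz": [0,0,0],"spin": 0},
    {"xyz": [0,0,0],"spin": 0},
    {"xyz": [0,0,0],"spin": 0},
    {"xyz": [0,0,0],"spin": 0},
    {"xyz": [0,0,0],"spin": 0},
    {"xyz": [0,0,0],"spin": 0},
    {"xyz": [0,0,0],"spin": 0},
    {"xyz": [0,0,0],"spin": 0},
    {"xyz": [0,0,0],"spin": 0},
    {"xyz": [0,0,0],"spin": 0}
  ],
  "gripper": 10
}}

```text
time: 5.15
tool_pos: [516.1, 41.8, 153.9]
tcp_rot: [3.142, 0.0, 0.13]
contact_force: [-1.1, 2.1, -0.7]
grip_width: 22.1
finger_force: 30.0
```

{"name": "jog_arm", "arguments": {
  "targets": [
    {"xyz": [0.003,0.057,0],"spin": -1},
    {"xyz": [0.003,0.057,0],"spin": -1},
    {"xyz": [0.003,0.057,0],"spin": -1},
    {"xyz": [0.003,0.057,0],"spin": -1},
    {"xyz": [0.003,0.057,0],"spin": -1},
    {"xyz": [0,0,0],"spin": 0},
    {"xyz": [0,0,0],"spin": 0},
    {"xyz": [0,0,0],"spin": 0},
    {"xyz": [0,0,0],"spin": 0},
    {"xyz": [0,0,0],"spin": 0}
  ]
}}

```text
time: 6.4
tool_pos: [525.7, 21.0, 153.9]
tcp_rot: [3.14, -0.002, 0.63]
contact_force: [3.6, 3.4, -3.4]
grip_width: 22.1
finger_force: 30.0
```

{"name": "jog_arm", "arguments": {
  "targets": [
    {"xyz": [0.003,0.057,0],"spin": -1},
    {"xyz": [0.003,0.057,0],"spin": -1},
    {"xyz": [0.003,0.057,0],"spin": -1},
    {"xyz": [0.003,0.057,0],"spin": -1},
    {"xyz": [0.003,0.057,0],"spin": -1},
    {"xyz": [0.003,0.057,0],"spin": -1},
    {"xyz": [0.003,0.057,0],"spin": -1},
    {"xyz": [0.003,0.057,0],"spin": -1},
    {"xyz": [0,0,0],"spin": 0},
    {"xyz": [0,0,0],"spin": 0}
  ]
}}

```text
time: 7.65
tool_pos: [555.4, 3.9, 153.9]
tcp_rot: [3.141, -0.002, 1.43]
contact_force: [-0.4, 8.2, -0.3]
grip_width: 22.2
finger_force: 30.0
```

```bash
python3 - <<'E'
from h import *
a=-3.012+1.577; p=np.array([561.6,47.5])+46*np.array([np.cos(a),np.sin(a)]); print(p)
print(move((*p,154),0.133+np.pi/2),bot.get_obs()["tcp_rot"])
E
```

```text
[567.82745008   1.9234834 ]
(array([-0.002,  0.158, -0.002]), np.float64(-2.74), array([555.4,   3.9, 153.9])) [ 3.14144799e+00 -2.08521893e-03  1.42995609e+00]
```

{"name": "jog_arm", "arguments": {
  "targets": [
    {"xyz": [0.003,0.057,0],"spin": -1},
    {"xyz": [0.003,0.057,0],"spin": -1},
    {"xyz": [0.002,0.042,0],"spin": -0.74},
    {"xyz": [0,0,0],"spin": 0},
    {"xyz": [0,0,0],"spin": 0},
    {"xyz": [0,0,0],"spin": 0},
    {"xyz": [0,0,0],"spin": 0},
    {"xyz": [0,0,0],"spin": 0},
    {"xyz": [0,0,0],"spin": 0},
    {"xyz": [0,0,0],"spin": 0}
  ]
}}

```text
time: 8.9
tool_pos: [567.2, 3.6, 153.8]
tcp_rot: [-3.141, -0.002, 1.704]
contact_force: [-2.4, 5.7, 1.2]
grip_width: 22.6
finger_force: 30.0
```

```bash
python3 - <<'E'
from h import *
t=bot.capture("top"); s=bot.capture("scene")
r=lambda a:cv2.resize(a,(396,396),interpolation=cv2.INTER_CUBIC)
cv2.imwrite("pics/c4.png",np.hstack([r(t[140:206,270:336]),r(s[140:206,280:346])]))
for n,im,b in(("top",t,(270,140,336,206)),("scene",s,(290,140,346,206))):
    for nm,lo,hi in[("green",(45,80,40),(85,255,255)),("red",(0,150,80),(5,255,255))]:
        for c,A,bb in blobs(im,lo,hi,b,2): print(n,nm,c.round(1),A,bb,at(n,*c,126).round(1))
o=bot.get_obs(); print(o["tool_pos"],o["tcp_rot"],o["contact_force"],[pix("scene",(643,58,z)) for z in(118,125)])
E
```

```text
[567.24148748   3.60221841 153.8366902 ] [-3.14098686e+00 -1.64196286e-03  1.70404035e+00] [-1.82801536  6.09555478  1.49581362] [(np.float64(322.6972235098536), np.float64(162.54412240748536)), (np.float64(322.69769712216606), np.float64(161.1282926269525))]
```

View pics/c4.png

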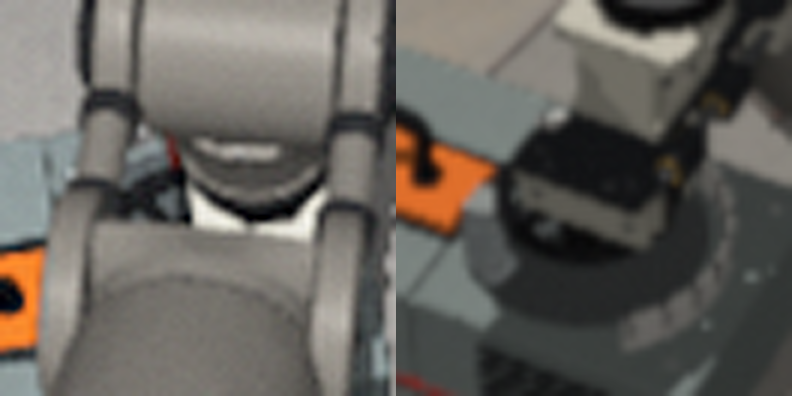

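The hand hides the mark in both views, though a bit of red shows at top crop (172,150). I'll release, rise, and move over to the cassette so I can look from there.

{"name": "jog_arm", "arguments": {
  "targets": [
    {"xyz": [0,0,0],"spin": 0},
    {"xyz": [0,0,0],"spin": 0},
    {"xyz": [0,0,0],"spin": 0},
    {"xyz": [0,0,0],"spin": 0},
    {"xyz": [0,0,-0.2],"spin": 0},
    {"xyz": [0,0,-0.4],"spin": 0},
    {"xyz": [0,0,-0.4],"spin": 0},
    {"xyz": [0.4,0,-0.1],"spin": 0},
    {"xyz": [0.6,0,0],"spin": 0},
    {"xyz": [0.6,0,0],"spin": 0}
  ],
  "gripper": 60
}}

```text
time: 10.25
tool_pos: [550.7, 130.5, 243.5]
tcp_rot: [3.14, 0.0, 1.703]
contact_force: [0.2, -1.1, -0.0]
grip_width: 55.2
finger_force: 0.0
```

{"name": "jog_arm", "arguments": {
  "targets": [
    {"xyz": [0.5,0,0],"spin": 0},
    {"xyz": [0.1,0,0],"spin": 0},
    {"xyz": [0,0,0],"spin": 0},
    {"xyz": [0,0,0],"spin": 0},
    {"xyz": [0,0,0],"spin": 0},
    {"xyz": [0,0,0],"spin": 0},
    {"xyz": [0,0,0],"spin": 0},
    {"xyz": [0,0,0],"spin": 0},
    {"xyz": [0,0,0],"spin": 0},
    {"xyz": [0,0,0],"spin": 0}
  ]
}}

```text
time: 11.5
tool_pos: [544.3, 177.1, 241.9]
tcp_rot: [3.142, 0.0, 1.704]
contact_force: [-0.4, 0.7, 0.2]
grip_width: 54.9
finger_force: 0.0
```

```bash
cat > look.py <<'E'
from h import *
t=bot.capture("top"); s=bot.capture("scene")
cv2.imwrite("pics/t5.png",t)
for n,im,b in(("top",t,(270,140,336,206)),("scene",s,(290,140,346,206))):
    for nm,lo,hi in[("green",(45,80,40),(85,255,255)),("red",(0,150,80),(5,255,255))]:
        for c,A,bb in blobs(im,lo,hi,b,2):
            q=at(n,*c,126); d=q[:2]-[561.6,47.4]; print(n,nm,c.round(1),A,bb,q.round(1),np.linalg.norm(d).round(1),np.arctan2(d[1],d[0]).round(3))
r=lambda a:cv2.resize(a,(396,396),interpolation=cv2.INTER_CUBIC)
cv2.imwrite("pics/c5.png",np.hstack([r(t[140:206,270:336]),r(s[140:206,280:346])]))
print(move((543.7,182,200),0.133+np.pi/2))
E
python3 look.py
```

```text
top red [298.3 164.2] 13 [297 161   3   7] [630.3  56.4 126. ] 69.3 0.131
scene red [320.2 161. ] 4 [319 160   3   3] [637.8  64.9 126. ] 78.2 0.225
(array([0.062, 0.002, 0.523]), np.float64(0.0), array([544.2, 177. , 241.9]))
```

View pics/c5.png

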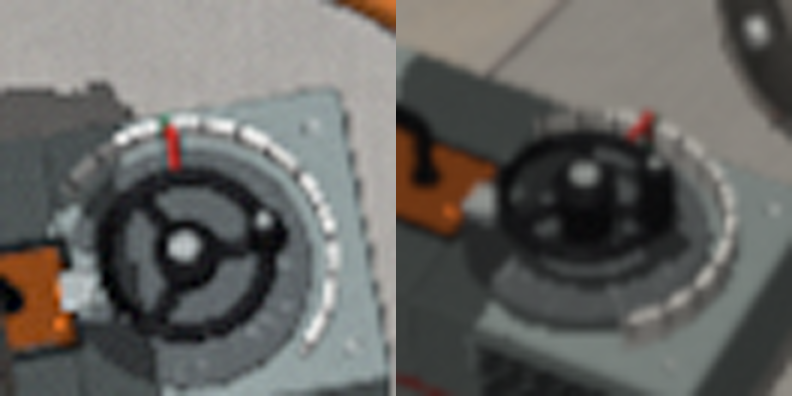

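Top crop: the red pointer at (172,150) lines up with the green mark at (165,120), measured at 0.131 rad against a unit yaw of about 0.133. The lug sits uncovered in the notch at (80,290), so I'll go for the handle.

{"name": "jog_arm", "arguments": {
  "targets": [
    {"xyz": [0.06,0,0.1],"spin": 0},
    {"xyz": [0,0,0.3],"spin": 0},
    {"xyz": [0,0,0.35],"spin": 0},
    {"xyz": [0,0,0.3],"spin": 0},
    {"xyz": [0,0,0.25],"spin": 0},
    {"xyz": [0,0,0.08],"spin": 0},
    {"xyz": [0,0,0],"spin": 0},
    {"xyz": [0,0,0],"spin": 0},
    {"xyz": [0,0,0],"spin": 0},
    {"xyz": [0,0,0],"spin": 0}
  ]
}}

```text
time: 12.85
tool_pos: [543.8, 181.8, 132.0]
tcp_rot: [3.141, 0.0, 1.704]
contact_force: [-0.6, -0.0, -0.7]
grip_width: 55.1
finger_force: 0.0
```

{"name": "jog_arm", "arguments": {
  "targets": [
    {"xyz": [0,0,0],"spin": 0},
    {"xyz": [0,0,0],"spin": 0},
    {"xyz": [0,0,0],"spin": 0},
    {"xyz": [0,0,0],"spin": 0},
    {"xyz": [0,0,0],"spin": 0},
    {"xyz": [0,0,0],"spin": 0},
    {"xyz": [0,0,0],"spin": 0},
    {"xyz": [0,0,0],"spin": 0},
    {"xyz": [0,0,0],"spin": 0},
    {"xyz": [0,0,0],"spin": 0}
  ],
  "gripper": 0
}}

```text
time: 14.1
tool_pos: [543.6, 181.8, 131.5]
tcp_rot: [3.142, 0.0, 1.704]
contact_force: [0.5, 1.1, -0.9]
grip_width: 11.0
finger_force: 30.0
```

Gripped (11 mm). Lift slowly at first, watching the force.

{"name": "jog_arm", "arguments": {
  "targets": [
    {"xyz": [0,0,-0.05],"spin": 0},
    {"xyz": [0,0,-0.1],"spin": 0},
    {"xyz": [0,0,-0.1],"spin": 0},
    {"xyz": [0,0,-0.1],"spin": 0},
    {"xyz": [0,0,-0.1],"spin": 0},
    {"xyz": [0,0,-0.1],"spin": 0},
    {"xyz": [0,0,-0.15],"spin": 0},
    {"xyz": [0,0,-0.2],"spin": 0},
    {"xyz": [0,0,-0.2],"spin": 0},
    {"xyz": [0,0,-0.2],"spin": 0}
  ]
}}

```text
time: 15.35
tool_pos: [543.6, 181.8, 236.6]
tcp_rot: [3.141, 0.0, 1.704]
contact_force: [-0.3, 0.2, -2.9]
grip_width: 10.9
finger_force: 30.0
```

{"name": "jog_arm", "arguments": {
  "targets": [
    {"xyz": [0,0,-0.3],"spin": 0},
    {"xyz": [0,0,-0.4],"spin": 0},
    {"xyz": [0,0,-0.4],"spin": 0},
    {"xyz": [-0.1,-0.02,-0.2],"spin": 0},
    {"xyz": [-0.2,-0.03,-0.05],"spin": 0},
    {"xyz": [-0.3,-0.05,0],"spin": 0},
    {"xyz": [-0.4,-0.07,0],"spin": 0},
    {"xyz": [-0.5,-0.1,0],"spin": 0},
    {"xyz": [-0.5,-0.1,0],"spin": 0},
    {"xyz": [-0.5,-0.1,0],"spin": 0}
  ]
}}

```text
time: 16.6
tool_pos: [531.8, -23.7, 342.1]
tcp_rot: [-3.139, -0.0, 1.703]
contact_force: [0.8, -0.2, -3.6]
grip_width: 11.0
finger_force: 30.0
```

{"name": "jog_arm", "arguments": {
  "targets": [
    {"xyz": [-0.5,-0.09,0],"spin": 0},
    {"xyz": [-0.4,-0.07,0],"spin": 0},
    {"xyz": [-0.3,-0.05,0],"spin": 0},
    {"xyz": [-0.2,-0.03,0],"spin": 0},
    {"xyz": [-0.1,-0.01,0],"spin": 0},
    {"xyz": [0,0,0],"spin": 0.4},
    {"xyz": [0,0,0.1],"spin": 0.6},
    {"xyz": [0,0,0.2],"spin": 0.46},
    {"xyz": [0,0,0.3],"spin": 0},
    {"xyz": [0,0,0.3],"spin": 0}
  ]
}}

```text
time: 17.85
tool_pos: [528.9, -142.4, 270.7]
tcp_rot: [-3.141, -0.0, 1.559]
contact_force: [-0.2, -0.3, -4.0]
grip_width: 10.7
finger_force: 30.0
```

```bash
python3 - <<'E'
from h import *
s=bot.capture("scene"); t=bot.capture("top")
p=pix("scene",(530,-150,120)); x,y=int(p[0]),int(p[1])
a=cv2.resize(s[y-65:y+65,x-65:x+65],(520,520),interpolation=cv2.INTER_CUBIC); cv2.imwrite("pics/c6.png",a)
print(move((530,-150,118),-.013+np.pi/2),bot.get_obs()["moment"],x,y)
E
```

```text
(array([-0.105,  0.041,  1.884]), np.float64(0.01), array([ 527.6, -141.9,  268.7])) [-0.06551221 -0.01791596 -0.07199574] 355 208
```

View pics/c6.png

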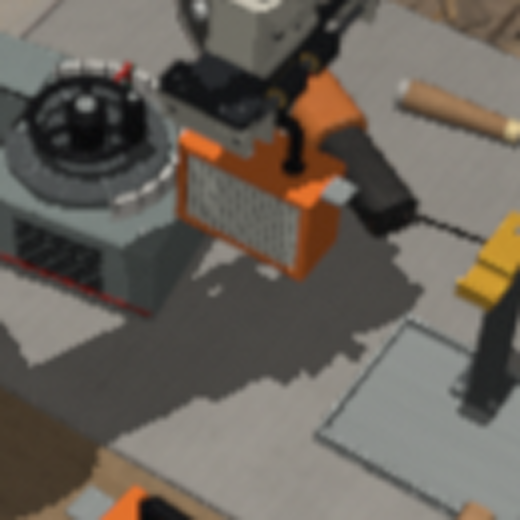

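The cassette hangs upright in the grip at crop (255,205), clear of the unit and stand. Lower it to the table.

{"name": "jog_arm", "arguments": {
  "targets": [
    {"xyz": [-0.1,0.04,0.3],"spin": 0},
    {"xyz": [0,0,0.4],"spin": 0},
    {"xyz": [0,0,0.4],"spin": 0},
    {"xyz": [0,0,0.35],"spin": 0},
    {"xyz": [0,0,0.2],"spin": 0},
    {"xyz": [0,0,0.15],"spin": 0},
    {"xyz": [0,0,0.03],"spin": 0},
    {"xyz": [0,0,0],"spin": 0},
    {"xyz": [0,0,0],"spin": 0},
    {"xyz": [0,0,0],"spin": 0}
  ]
}}

```text
time: 19.2
tool_pos: [532.3, -151.2, 125.7]
tcp_rot: [3.141, 0.0, 1.558]
contact_force: [-0.0, -0.3, -3.1]
grip_width: 11.1
finger_force: 30.0
```

{"name": "jog_arm", "arguments": {
  "targets": [
    {"xyz": [0,0,0.05],"spin": 0},
    {"xyz": [0,0,0.04],"spin": 0},
    {"xyz": [0,0,0.02],"spin": 0},
    {"xyz": [0,0,0.01],"spin": 0},
    {"xyz": [0,0,0.005],"spin": 0},
    {"xyz": [0,0,0.005],"spin": 0},
    {"xyz": [0,0,0],"spin": 0},
    {"xyz": [0,0,0],"spin": 0},
    {"xyz": [0,0,0],"spin": 0},
    {"xyz": [0,0,0],"spin": 0}
  ]
}}

```text
time: 20.45
tool_pos: [532.3, -151.3, 115.4]
tcp_rot: [3.141, 0.001, 1.558]
contact_force: [-2.4, 0.1, 4.9]
grip_width: 11.2
finger_force: 30.0
```

Standing on the table. Let go fully, shift 25 mm along the bar, and go down around the body.

{"name": "jog_arm", "arguments": {
  "targets": [
    {"xyz": [0,0,0],"spin": 0},
    {"xyz": [0,0,0],"spin": 0},
    {"xyz": [0,0,0],"spin": 0},
    {"xyz": [0,0,0],"spin": 0},
    {"xyz": [0,0,0],"spin": 0},
    {"xyz": [0,0,-0.1],"spin": 0},
    {"xyz": [-0.15,0,-0.2],"spin": 0},
    {"xyz": [-0.16,0,-0.2],"spin": 0},
    {"xyz": [0,0,0],"spin": 0},
    {"xyz": [0,0,0],"spin": 0}
  ],
  "gripper": 100
}}

```text
time: 21.7
tool_pos: [531.4, -175.4, 154.4]
tcp_rot: [-3.141, -0.0, 1.558]
contact_force: [0.2, 0.0, 0.5]
grip_width: 91.9
finger_force: 0.0
```

```bash
python3 - <<'E'
from h import *
s=bot.capture("scene")
p=pix("scene",(532,-151,90)); x,y=int(p[0]),int(p[1])
cv2.imwrite("pics/c7.png",cv2.resize(s[y-40:y+40,x-50:x+80],None,fx=6,fy=6,interpolation=cv2.INTER_CUBIC)); print(x-50,y-40)
print([np.round((np.array(pix("scene",q))-[x-50,y-40])*6+3) for q in[(505,-91,90),(505,-211,90),(559,-211,90),(532,-151,134),(505,-91,0),(505,-211,0)]])
print(move((532.3,-176.5,80),-.013+np.pi/2))
E
```

```text
305 173
[array([189., 231.]), array([376., 330.]), array([427., 266.]), array([312., 197.]), array([185., 331.]), array([364., 429.])]
(array([-0.016,  0.013,  0.926]), np.float64(0.0), array([ 531.4, -175.3,  154.1]))
```

View pics/c7.png

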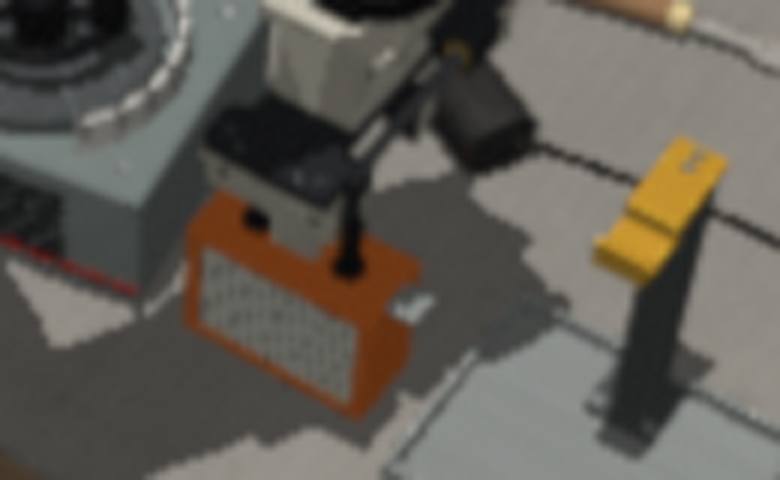

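The cassette stands upright, corners at crop (187,240)/(362,330)/(420,262), close to prediction. The hook is at (640,238). Before hanging I'll cross-check the hook numerically from yellow mask corners.

```bash
python3 - <<'E'
from h import *
s=bot.capture("scene"); t=bot.capture("top")
for n,im,b in(("scene",s,(395,185,435,225)),("top",t,(400,150,435,190))):
    x0,y0,x1,y1=b; big=cv2.resize(im[y0:y1,x0:x1],None,fx=8,fy=8,interpolation=cv2.INTER_CUBIC)
    m=cv2.inRange(cv2.cvtColor(big,cv2.COLOR_BGR2HSV),(18,120,70),(35,255,255))
    cs,_=cv2.findContours(m,cv2.RETR_EXTERNAL,cv2.CHAIN_APPROX_NONE)
    if not cs: print(n,"none"); continue
    c=max(cs,key=cv2.contourArea); p=cv2.approxPolyDP(c,8,True)[:,0]
    for q in p:
        u=(q+.5)/8-.5+[x0,y0]; print(n,u.round(1),at(n,*u,210).round(1)[:2],at(n,*u,195).round(1)[:2])
for q in[(530,-313),(530,-343),(559.5,-313),(559.5,-343),(616,-314),(616,-344)]: print(q,np.round(pix("scene",(*q,210)),1),np.round(pix("top",(*q,210)),1))
# cassette: orange
b=(325,195,385,250); x0,y0,x1,y1=b; big=cv2.resize(s[y0:y1,x0:x1],None,fx=8,fy=8,interpolation=cv2.INTER_CUBIC)
m=cv2.inRange(cv2.cvtColor(big,cv2.COLOR_BGR2HSV),(4,150,60),(20,255,255)); cs,_=cv2.findContours(m,cv2.RETR_EXTERNAL,cv2.CHAIN_APPROX_NONE)
for q in cv2.approxPolyDP(max(cs,key=cv2.contourArea),10,True)[:,0]:
    u=(q+.5)/8-.5+[x0,y0]; print("cas",u.round(1),at("scene",*u,90).round(1)[:2],at("scene",*u,0).round(1)[:2])
E
```

```text
scene [418.7 195.7] [ 616.3 -317.5] [ 629.4 -313.3]
scene [410.7 203.1] [ 576.1 -311.4] [ 588.6 -307.1]
scene [408.9 207.9] [ 556.1 -316.1] [ 568.3 -311.8]
scene [403.9 213.1] [ 530.1 -313.3] [ 542. -309.]
scene [404.3 216.3] [ 519.8 -320.1] [ 531.5 -315.9]
scene [411.7 220.3] [ 518.8 -345. ] [ 530.5 -341.1]
scene [416.8 214.9] [ 545.4 -347.9] [ 557.5 -344.1]
scene [425.6 200.3] [ 611.5 -343.2] [ 624.5 -339.3]
scene [421.9 197.9] [ 613.8 -329.8] [ 626.8 -325.8]
scene [418.9 201.1] [ 597.3 -328.1] [ 610.2 -324. ]
scene [420.4 196.9] [ 614.8 -324.2] [ 627.8 -320.1]
top [412.2 156.4] [ 616.3 -318.9] [ 621.1 -322.5]
top [410.9 160.8] [ 601.6 -313.7] [ 606.3 -317.2]
top [412.6 182.7] [ 528.6 -313.1] [ 532.3 -316.6]
top [421.3 182.7] [ 527.5 -341. ] [ 531.3 -344.8]
top [420.3 156.8] [ 614.  -345.1] [ 618.8 -349. ]
(530, -313) [403.9 213. ] [412.5 182.3]
(530, -343) [412.9 217.6] [421.9 181.9]
(559.5, -313) [408.6 206.8] [411.8 173.4]
(559.5, -343) [417.5 211.2] [421.1 173. ]
(616, -314) [417.6 195.3] [410.7 156.6]
(616, -344) [426.5 199.5] [419.9 156.2]
cas [340.7 204.9] [536.  -89.3] [600
[... 393 characters left out ...]
3.7]
cas [361.1 240.4] [ 450.8 -221.8] [ 509.3 -192. ]
cas [364.8 241.8] [ 452.9 -234.2] [ 511.7 -205.3]
cas [372.1 232.8] [ 496.  -234.8] [ 557.9 -205.9]
cas [372.7 227.6] [ 515.2 -225.6] [ 578.5 -196.1]
cas [368.4 223.6] [ 521.3 -206. ] [ 585.1 -175.1]
cas [374.1 219.1] [ 547.7 -211.4] [ 613.3 -180.9]
cas [373.9 216.1] [ 558.2 -204.7] [ 624.7 -173.6]
cas [364.9 211.8] [ 556.8 -171.2] [ 623.1 -137.6]
cas [364.9 218.2] [ 533.8 -185.2] [ 598.5 -152.7]
cas [361.2 218.8] [ 524.7 -176.5] [ 588.7 -143.4]
cas [361.2 212.4] [ 547.5 -162.4] [ 613.1 -128.2]
cas [355.4 216.2] [ 523.3 -155.3] [ 587.2 -120.6]
cas [346.2 210.7] [ 525.6 -117.8] [589.6 -80.4]
cas [344.9 206.2] [ 539.5 -103.9] [604.6 -65.4]
```

{"name": "jog_arm", "arguments": {
  "targets": [
    {"xyz": [-0.015,0.01,0.2],"spin": 0},
    {"xyz": [0,0,0.25],"spin": 0},
    {"xyz": [0,0,0.25],"spin": 0},
    {"xyz": [0,0,0.15],"spin": 0},
    {"xyz": [0,0,0.06],"spin": 0},
    {"xyz": [0,0,0],"spin": 0},
    {"xyz": [0,0,0],"spin": 0},
    {"xyz": [0,0,0],"spin": 0},
    {"xyz": [0,0,0],"spin": 0},
    {"xyz": [0,0,0],"spin": 0}
  ]
}}

```text
time: 23.1
tool_pos: [532.6, -177.1, 82.1]
tcp_rot: [3.141, 0.0, 1.558]
contact_force: [-0.1, -0.1, 0.1]
grip_width: 91.9
finger_force: 0.0
```

Both views agree: hook seat ≈(546.5,-328.7), strap y -344..-313. Grip the body.

{"name": "jog_arm", "arguments": {
  "targets": [
    {"xyz": [0,0,0.03],"spin": 0},
    {"xyz": [0,0,0],"spin": 0},
    {"xyz": [0,0,0],"spin": 0},
    {"xyz": [0,0,0],"spin": 0},
    {"xyz": [0,0,0],"spin": 0},
    {"xyz": [0,0,0],"spin": 0},
    {"xyz": [0,0,0],"spin": 0},
    {"xyz": [0,0,0],"spin": 0},
    {"xyz": [0,0,0],"spin": 0},
    {"xyz": [0,0,0],"spin": 0}
  ],
  "gripper": 30
}}

```text
time: 24.35
tool_pos: [532.5, -177.1, 79.5]
tcp_rot: [-3.141, 0.0, 1.558]
contact_force: [-1.2, 0.2, 0.7]
grip_width: 53.4
finger_force: 30.0
```

{"name": "jog_arm", "arguments": {
  "targets": [
    {"xyz": [0,0,-0.02],"spin": 0},
    {"xyz": [0,0,-0.05],"spin": 0},
    {"xyz": [0,0,-0.05],"spin": 0},
    {"xyz": [0,0,0],"spin": 0},
    {"xyz": [0,0,0],"spin": 0},
    {"xyz": [0,0,0],"spin": 0},
    {"xyz": [0,0,0],"spin": 0},
    {"xyz": [0,0,0],"spin": 0},
    {"xyz": [0,0,0],"spin": 0},
    {"xyz": [0,0,0],"spin": 0}
  ]
}}

```text
time: 25.6
tool_pos: [532.5, -177.1, 89.1]
tcp_rot: [3.142, 0.0, 1.558]
contact_force: [0.6, -0.5, -2.9]
grip_width: 53.4
finger_force: 30.0
```

```bash
python3 - <<'E'
from h import *
o=bot.get_obs(); print(o["moment"],o["contact_force"],o["tool_pos"],o["grip_width"])
s=bot.capture("scene"); t=bot.capture("top"); cv2.imwrite("pics/s8.png",s)
b=(325,190,385,250); x0,y0,x1,y1=b; big=cv2.resize(s[y0:y1,x0:x1],None,fx=8,fy=8,interpolation=cv2.INTER_CUBIC)
cv2.imwrite("pics/c8.png",np.hstack([big, cv2.resize(t[160:220,330:390],None,fx=5,fy=8,interpolation=cv2.INTER_CUBIC)]))
# predicted pixels for lifted 8mm upright box
z=o["tool_pos"][2]-80
for q in[(505,-91,90+z),(505,-211,90+z),(505,-91,z),(505,-211,z),(559,-211,z)]: print(q,np.round(pix("scene",q),1),np.round((np.array(pix("scene",q))-[x0,y0])*8))
E
```

```text
[-0.10349473 -0.11757257  0.0337749 ] [ 0.57117574 -0.50354467 -2.88291056] [ 532.53600039 -177.12401561   89.10619146] 53.446625276816086
(505, -91, np.float64(99.10619145851052)) [336.  209.3] [ 88. 154.]
(505, -211, np.float64(99.10619145851052)) [367.3 225.8] [339. 287.]
(505, -91, np.float64(9.106191458510523)) [335.5 226. ] [ 84. 288.]
(505, -211, np.float64(9.106191458510523)) [365.4 242.3] [323. 419.]
(559, -211, np.float64(9.106191458510523)) [373.7 231.7] [390. 333.]
```

View pics/c8.png

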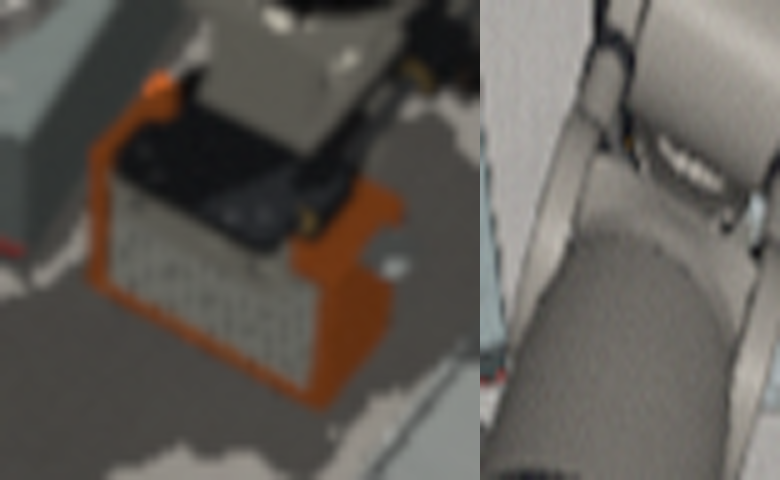

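The cassette is held level by its body: bottom corners at (90,285) and (318,408), matching the level prediction within the known bias. Lift, back off, then pass in front of the hook.

{"name": "jog_arm", "arguments": {
  "targets": [
    {"xyz": [0,0,-0.1],"spin": 0},
    {"xyz": [0,0,-0.2],"spin": 0},
    {"xyz": [0,0,-0.3],"spin": 0},
    {"xyz": [0,-0.1,-0.25],"spin": 0},
    {"xyz": [0,-0.2,-0.15],"spin": 0},
    {"xyz": [0,-0.25,-0.07],"spin": 0},
    {"xyz": [-0.1,-0.2,0],"spin": 0},
    {"xyz": [-0.2,-0.1,0],"spin": 0},
    {"xyz": [-0.3,0,0],"spin": 0},
    {"xyz": [-0.3,0,0],"spin": 0}
  ]
}}

```text
time: 26.95
tool_pos: [463.5, -250.2, 174.8]
tcp_rot: [3.141, 0.001, 1.557]
contact_force: [0.2, 0.1, -2.1]
grip_width: 53.6
finger_force: 30.0
```

{"name": "jog_arm", "arguments": {
  "targets": [
    {"xyz": [-0.3,0,0],"spin": 0},
    {"xyz": [-0.3,0,0],"spin": 0},
    {"xyz": [-0.3,0,0],"spin": 0},
    {"xyz": [-0.2,0,0],"spin": 0},
    {"xyz": [-0.15,0,0],"spin": 0},
    {"xyz": [-0.05,0,0],"spin": 0},
    {"xyz": [0,0,0],"spin": 0},
    {"xyz": [0,0,0],"spin": 0},
    {"xyz": [0,0,0],"spin": 0},
    {"xyz": [0,0,0],"spin": 0}
  ]
}}

```text
time: 28.2
tool_pos: [462.4, -351.9, 174.8]
tcp_rot: [3.142, 0.0, 1.558]
contact_force: [1.0, -0.9, -3.4]
grip_width: 53.3
finger_force: 30.0
```

```bash
python3 - <<'E'
from h import *
print(move((490,-358,176),-.013+np.pi/2)); o=bot.get_obs(); print(o["contact_force"],o["moment"],o["grip_width"])
s=bot.capture("scene"); T=o["tool_pos"]; c=np.array([T[0],T[1]+26,T[2]-79.5])
m=cv2.inRange(cv2.cvtColor(s,cv2.COLOR_BGR2HSV),(4,150,60),(18,255,255))
p=np.array([pix("scene",c+[dx,dy,dz]) for dx in(-27,27) for dy in(-60,60) for dz in(0,90)]); x0,y0=p.min(0).astype(int)-6; x1,y1=p.max(0).astype(int)+7
cs,_=cv2.findContours(m[y0:y1,x0:x1],cv2.RETR_EXTERNAL,cv2.CHAIN_APPROX_NONE); q=np.vstack(cs)[:,0]+[x0,y0]
print("bottom corners pred",[np.round(pix("scene",c+[-27,d,0]),1) for d in(60,-60)])
for d in(60,-60):
    r=np.array(pix("scene",c+[-27,d,0])); i=np.argmin(np.linalg.norm(q-r,axis=1)); print(q[i])
print("lowest",q[q[:,1].argmax()],"left",q[q[:,0].argmin()])
E
```

```text
(array([-0.072,  0.346, -0.014]), np.float64(0.0), array([ 462.4, -351.9,  174.8]))
[ 1.01224092 -0.88654716 -3.4258    ] [-0.09699724 -0.15429241  0.0279312 ] 53.294065689883574
bottom corners pred [array([370.8, 249.4]), array([405.4, 268.4])]
[372 249]
[405 266]
lowest [403 266] left [371 246]
```

{"name": "jog_arm", "arguments": {
  "targets": [
    {"xyz": [-0.063,0,0],"spin": 0},
    {"xyz": [0,0.1,0],"spin": 0},
    {"xyz": [0,0.15,0],"spin": 0},
    {"xyz": [0,0.15,0],"spin": 0},
    {"xyz": [0,0.15,0],"spin": 0},
    {"xyz": [0,0.15,0],"spin": 0},
    {"xyz": [0,0.15,0],"spin": 0},
    {"xyz": [0,0.12,0],"spin": 0},
    {"xyz": [0,0.07,0],"spin": 0},
    {"xyz": [0,0,0],"spin": 0}
  ]
}}

```text
time: 29.5
tool_pos: [545.6, -358.3, 174.6]
tcp_rot: [-3.141, -0.0, 1.558]
contact_force: [0.3, 0.1, -3.1]
grip_width: 53.3
finger_force: 30.0
```

{"name": "jog_arm", "arguments": {
  "targets": [
    {"xyz": [0,0,0],"spin": 0},
    {"xyz": [0,0,0],"spin": 0},
    {"xyz": [0,0,0.05],"spin": 0},
    {"xyz": [0,0,0.05],"spin": 0},
    {"xyz": [0,0,0.04],"spin": 0},
    {"xyz": [0,0,0],"spin": 0},
    {"xyz": [0,0,0],"spin": 0},
    {"xyz": [0,0,0],"spin": 0},
    {"xyz": [0,0,0],"spin": 0},
    {"xyz": [0,0,0],"spin": 0}
  ]
}}

```text
time: 30.75
tool_pos: [545.4, -358.3, 163.6]
tcp_rot: [3.141, 0.0, 1.558]
contact_force: [0.2, 0.2, -3.3]
grip_width: 53.4
finger_force: 30.0
```

{"name": "jog_arm", "arguments": {
  "targets": [
    {"xyz": [0,0,0.04],"spin": 0},
    {"xyz": [0,0,0.04],"spin": 0},
    {"xyz": [0,0,0.03],"spin": 0},
    {"xyz": [0,0,0.02],"spin": 0},
    {"xyz": [0,0,0.01],"spin": 0},
    {"xyz": [0,0,0.01],"spin": 0},
    {"xyz": [0,0,0],"spin": 0},
    {"xyz": [0,0,0],"spin": 0},
    {"xyz": [0,0,0],"spin": 0},
    {"xyz": [0,0,0],"spin": 0}
  ]
}}

```text
time: 32.0
tool_pos: [545.4, -358.4, 151.6]
tcp_rot: [3.141, 0.0, 1.558]
contact_force: [0.2, -2.1, -2.9]
grip_width: 53.9
finger_force: 30.0
```

{"name": "jog_arm", "arguments": {
  "targets": [
    {"xyz": [0,0,0.01],"spin": 0},
    {"xyz": [0,0,0],"spin": 0},
    {"xyz": [0,0,0.01],"spin": 0},
    {"xyz": [0,0,0],"spin": 0},
    {"xyz": [0,0,0],"spin": 0},
    {"xyz": [0,0,0],"spin": 0},
    {"xyz": [0,0,0],"spin": 0},
    {"xyz": [0,0,0],"spin": 0},
    {"xyz": [0,0,0],"spin": 0},
    {"xyz": [0,0,0],"spin": 0}
  ]
}}

```text
time: 33.25
tool_pos: [545.5, -358.1, 151.1]
tcp_rot: [3.141, 0.0, 1.558]
contact_force: [-3.0, 3.2, 6.8]
grip_width: 53.8
finger_force: 30.0
```

```bash
cat > chk.py <<'E'
from h import *
o=bot.get_obs(); print(o["tool_pos"],o["contact_force"],o["moment"],o["grip_width"],o["finger_force"])
s=bot.capture("scene"); hsv=cv2.cvtColor(s,cv2.COLOR_BGR2HSV)
m=cv2.inRange(hsv,(4,150,60),(18,255,255))
c=np.array([545.4,-332,72]); pr=[np.array(pix("scene",c+[-27,d,0])) for d in(60,-60)]
p=np.array([pix("scene",c+[dx,dy,dz]) for dx in(-27,27) for dy in(-60,60) for dz in(0,90)]); x0,y0=p.min(0).astype(int)-6; x1,y1=p.max(0).astype(int)+7
cs,_=cv2.findContours(m[y0:y1,x0:x1],cv2.RETR_EXTERNAL,cv2.CHAIN_APPROX_NONE); q=np.vstack(cs)[:,0]+[x0,y0]
print("corner pred/seen",[(r.round(1),q[np.argmin(np.linalg.norm(q-r,axis=1))]) for r in pr])
E
python3 chk.py
```

```text
[ 545.54895739 -358.09931205  151.12226741] [-2.96743038  3.23479194  6.78265236] [0.5972004  0.16964891 0.09907839] 53.78231807660375 30.00380516052246
corner pred/seen [(array([385.2, 236.9]), array([386, 236])), (array([418.9, 254.7]), array([418, 253]))]
```

Seated at the expected height, with the load transferred to the hook. Release and rise.

{"name": "jog_arm", "arguments": {
  "targets": [
    {"xyz": [0,0,0],"spin": 0},
    {"xyz": [0,0,0],"spin": 0},
    {"xyz": [0,0,0],"spin": 0},
    {"xyz": [0,0,0],"spin": 0},
    {"xyz": [0,0,0],"spin": 0},
    {"xyz": [0,0,0],"spin": 0},
    {"xyz": [0,0,0],"spin": 0},
    {"xyz": [0,0,0],"spin": 0},
    {"xyz": [0,0,0],"spin": 0},
    {"xyz": [0,0,0],"spin": 0}
  ],
  "gripper": 80
}}

```text
time: 34.55
tool_pos: [545.4, -358.3, 149.9]
tcp_rot: [3.142, 0.0, 1.558]
contact_force: [0.4, 1.2, 1.0]
grip_width: 73.5
finger_force: 0.0
```

{"name": "jog_arm", "arguments": {
  "targets": [
    {"xyz": [0,0,-0.1],"spin": 0},
    {"xyz": [0,0,-0.2],"spin": 0},
    {"xyz": [0,0,-0.3],"spin": 0},
    {"xyz": [0,0,-0.4],"spin": 0},
    {"xyz": [0,0,-0.4],"spin": 0},
    {"xyz": [0,-0.3,-0.2],"spin": 0},
    {"xyz": [0,-0.5,0],"spin": 0},
    {"xyz": [0,-0.5,0],"spin": 0},
    {"xyz": [0,-0.3,0],"spin": 0},
    {"xyz": [0,0,0],"spin": 0}
  ]
}}

```text
time: 35.8
tool_pos: [416.5, -356.9, 279.8]
tcp_rot: [3.14, 0.002, 1.556]
contact_force: [1.5, 0.4, -0.6]
grip_width: 73.3
finger_force: 0.0
```

```bash
cat >> chk.py <<'E'
t=bot.capture("top")
for n,im,b in(("top",t,(285,145,340,206)),("scene",s,(290,140,346,206))):
    for c,A,bb in blobs(im,(0,150,80),(5,255,255),b,3):
        w=at(n,*c,128); d=w[:2]-[561.6,47.4]; print("ptr",n,c.round(1),A,np.linalg.norm(d).round(1),np.arctan2(d[1],d[0]).round(3))
h2=cv2.cvtColor(t,cv2.COLOR_BGR2HSV); k=cv2.inRange(h2,(4,150,80),(18,255,255)); z=np.zeros_like(k); z[150:230,370:455]=255; k&=z
if k.any(): r=cv2.minAreaRect(cv2.findNonZero(k)); print("orange top",r,[at("top",*v,162).round(0)[:2] for v in cv2.boxPoints(r)])
E
python3 chk.py
```

```text
[ 416.47954754 -356.94832841  279.83329752] [ 1.49884132  0.35355324 -0.55907111] [ 0.00056217 -0.06259725  0.02855533] 73.31567022520674 0.0
corner pred/seen [(array([385.2, 236.9]), array([402, 244])), (array([418.9, 254.7]), array([418, 252]))]
ptr top [298.2 164.3] 12 68.3 0.134
ptr scene [320.  161.3] 3 74.4 0.218
orange top ((411.5, 183.5), (21.0, 37.0), 90.0) [array([ 576., -262.]), array([ 572., -385.]), array([ 500., -379.]), array([ 505., -257.])]
```

{"name": "jog_arm", "arguments": {
  "targets": [
    {"xyz": [0.4,0,0],"spin": 0},
    {"xyz": [0.5,0,0],"spin": 0},
    {"xyz": [0.5,0,0],"spin": 0},
    {"xyz": [0.5,0,0],"spin": 0},
    {"xyz": [0.5,0,0],"spin": 0},
    {"xyz": [0.5,0,0],"spin": 0},
    {"xyz": [0.3,0,0],"spin": 0},
    {"xyz": [0,0,0],"spin": 0},
    {"xyz": [0,0,0],"spin": 0},
    {"xyz": [0,0,0],"spin": 0}
  ]
}}

```text
time: 37.15
tool_pos: [421.0, -101.4, 277.8]
tcp_rot: [-3.141, 0.0, 1.557]
contact_force: [-0.7, -0.1, 1.3]
grip_width: 73.4
finger_force: 0.0
```

```bash
cat > fin.py <<'E'
from h import *
c=np.array([545.4,-332,72])
for n,b in(("scene",(370,190,440,265)),("top",(385,160,440,215))):
    im=bot.capture(n); x0,y0,x1,y1=b; big=cv2.resize(im[y0:y1,x0:x1],None,fx=8,fy=8,interpolation=cv2.INTER_CUBIC)
    m=cv2.inRange(cv2.cvtColor(big,cv2.COLOR_BGR2HSV),(4,150,60),(17,255,255)); m=cv2.morphologyEx(m,cv2.MORPH_CLOSE,np.ones((25,25)))
    cs,_=cv2.findContours(m,cv2.RETR_EXTERNAL,cv2.CHAIN_APPROX_NONE)
    p=cv2.approxPolyDP(cv2.convexHull(max(cs,key=cv2.contourArea)),10,True)[:,0]
    print(n,"seen",((p+.5)/8-.5+[x0,y0]).round(1).tolist())
    for dz in(0,90): print(" pred z",72+dz,[np.round(pix(n,c+[dx,dy,dz]),1).tolist() for dx,dy in((-27,60),(-27,-60),(27,-60),(27,60))])
E
python3 fin.py; python3 chk.py
```

```text
scene seen [[396.3, 208.6], [414.6, 216.1], [430.2, 225.6], [425.6, 241.7], [418.1, 252.8], [385.9, 234.8], [388.3, 218.6]]
 pred z 72 [[385.2, 236.9], [418.9, 254.7], [426.8, 243.1], [393.5, 225.9]]
 pred z 162 [[388.1, 219.4], [423.5, 237.6], [431.7, 225.7], [396.7, 208.3]]
top seen [[431.4, 173.3], [432.7, 187.7], [426.2, 193.4], [392.9, 193.9], [392.3, 181.2], [396.4, 174.1]]
 pred z 72 [[392.9, 195.8], [426.8, 194.5], [425.5, 179.8], [391.9, 181.0]]
 pred z 162 [[397.4, 189.8], [433.5, 188.4], [432.0, 172.8], [396.2, 174.1]]
[ 420.81202276 -101.36147375  277.81360845] [ 0.38409251 -0.39796178  0.0841518 ] [-0.05600034 -0.08921803  0.01320933] 73.30224097688738 0.0
corner pred/seen [(array([385.2, 236.9]), array([386, 235])), (array([418.9, 254.7]), array([418, 252]))]
ptr top [298.2 164.3] 12 68.3 0.134
orange top ((412.5, 183.5), (21.0, 39.0), 90.0) [array([ 576., -262.]), array([ 572., -392.]), array([ 500., -385.]), array([ 505., -257.])]
```

In both views the cassette's corners match the upright, hung prediction. The pointer is still on the mark and the arm is clear.

```bash
python3 -c "
from plant import bot
print(bot.close_job())"
```

```text
the job is handed in; nothing more can be done
None
```

I've handed the job in at about 37 s of robot time: the wheel pointer stands on the green mark, and the smaller cassette was lifted out, stood on the table, regripped by its body and now hangs upright on the yellow hook with the arm clear; I kept clear of the loose tools but took no final picture of them, and the hand-in returned no verdict.

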